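# Park the screwdriver in the tip-up tool cup

## Task

Put the screwdriver away: slide it blade first well down into the metal tool cup while the cup is still tipped over, then gently swing the cup (it has a push bar on either side) all the way upright against its stop, so that the screwdriver stands in it handle up. Leave the two metal links and the can where they are.

Things in the scene. Friction and masses are not known exactly. Their poses are not given: they have to be found in the camera images.
- driver: the loose screwdriver, lying on the bench: square handle 28 x 28 x 100 mm with rounded edges, black with orange bands; round steel blade 8 mm thick, 115 mm long; about 0.12 kg. Origin on its long axis at mid-handle, 14 mm over the bench as it lies; x axis runs along it towards the blade tip (tip at +165 mm, blade starts at +50 mm, butt at -50 mm)
- driver_tip (a point): the end of the screwdriver's blade, on its axis
- stand: fixed stand of the tip-up cup: dark steel base plate 150 x 100 x 10 mm and two blue cheeks (outer faces 82 mm apart, 100 mm tall) that carry the cup's hinge. Origin on the bench below the hinge, z up. The hinge axis is parallel to the stand's y axis, 75 mm above the origin. The cup starts tipped over towards the stand's -x and swings up towards +x
- cup (a joint): angle of the cup's hinge, rad: 0 = tipped over as far as it goes (cup axis 65 degrees from vertical, mouth towards the stand's -x), 1.134 = upright, against its stop. The hinge is stiff enough for the cup to stay where it is left
- cup_floor (a point): centre of the inner floor of the aluminium cup, on the cup's axis, 15 mm beyond the hinge axis seen from the mouth; its z axis points along the cup's axis out of the mouth. The cup is 50 mm across outside, 42 mm inside, 105 mm deep inside
- cup_mouth (a point): centre of the cup's mouth, on its axis, 90 mm from the hinge axis; z axis as for the floor
- bar_left (a point): push point on the round steel bar, 12 mm thick, that sticks out of the cup's side towards the stand's +y, parallel to the hinge, 78 mm from the hinge axis and 12 mm below the mouth. It runs from 25 to 106 mm off the cup's axis and ends in a red ball 18 mm across. This point is on the bar's centre line, 85 mm off the cup's axis
- bar_right (a point): the same point on the like bar on the other side (towards the stand's -y)
- link_a: loose aluminium link, two round bosses 40 mm across, 34 mm tall, 84 mm apart, joined by a web; 124 mm long along its x axis; origin under its middle. Not to be disturbed
- link_b: a second link like it. Not to be disturbed
- can: loose can with a yellow label, 66 mm across, 110 mm tall, origin under its middle. Not to be disturbed

How it is judged:
By the outcome, as a careful person would: the job done as asked, in the order asked, and still so for the second after the job is handed in, with the robot touching nothing.
It also fails if it takes over 54 s, if anything falls off the work surface, if the arm or the gripper's body presses on something with over 40 N, if the wrist force passes 120 N, or if a joint passes its speed limit or range.

## Robot

A 6-joint arm with a two-finger parallel gripper is mounted at the origin on the work surface. World frame = base frame: x ahead of the robot, y to its left, z up, the work surface at z = 0. Lengths are in mm, angles in degrees, forces in N, time in s.
With the tool pointing down it reaches from about 375 to 925 mm from the base axis. Payload 5.7 kg.
Tool frame: the origin (TCP) lies midway between the tips of the shut fingers; the grasp point (between the pads) lies 19 mm behind it; z points along the fingers, y is the line along which they close (so a half turn about z gives the same grasp; the last joint's range is limited). The gripper opens to 88 mm and grips with 3 to 60 N. Pads are 20 mm wide; open, the fingers measure 115 mm over their backs; the gripper's body (75 mm by 178 mm) begins 61 mm behind the grasp point.
Start: joints at [58.952, 20.558, 86.54, -0, 72.909, -6.595], TCP at [248.365, 546.148, 222.623] pointing down, gripper open.
Joint ranges: [-170.27, 170.27], [-57.76, 135], [12.27, 136.19], [-55.21, 235.2], [11.17, 155.16], [-170.74, 170.74]. Speed limits (degrees/s): [136.94, 136.94, 180, 180, 180, 180].

## Interface

Orientations are given as a 3x3 rotation matrix whose columns are the frame's x, y, z axes.
In Python, from station import ctrl, optics gives the robot as it stands.
- The arm moves only by the tool jog_arm, never from a script. Its argument "steps" is text: rows parted by semicolons, each of 7 numbers parted by spaces: the shift along the tool's x, y, z in mm, then the turn, a rotation vector about the tool's x, y, z in degrees, then the opening, from -1 (shut) to 1 (fully open). A call has 1 to 5 rows; each row shifts and turns the commanded pose from where the row before left it, along the tool's axes as they then stand; what a row does not reach is not made up. A row lasts 1/10 s, in which the tool goes at most 50 mm and 8.59 degrees, less where a joint would pass 70% of its speed; a pose out of reach is approached as far as the arm can. A call is refused whole if a number of a shift passes 50 or a number of a turn 8.59, either way. A call with a gripper value outside its range is refused whole. The fingers move at their own pace and stop on an object; "force" is the grip in N (left out, the last holds). Time passes only in rows, so rows that do not move let the fingers close. It gives the time, the measured TCP pose, the force, the opening and the grip force at its end, in the units of the state.
- ctrl.get_state(): the state, without advancing time (a new reading comes with each control period).
- optics.read_camera(name): name is "side" or "top" or "wrist"; returns the picture (480x640x3 uint8, red, green, blue); there is no depth.
- optics.get_calibration(name): a dict with "fx", "fy", "cx", "cy" (pixels), "R" (3x3) and "t" (3): a world point X has camera coordinates R X + t; the wrist camera has in their place "tool_from_camera" (4x4, takes a point from camera to tool coordinates, whose origin is the TCP and whose axes are the flange's). Camera axes: x right, y down, z forward; pixel columns grow to the right and rows downward; lengths in mm; the calibration is good to about 2 mm. A picture is of the moment at which its call begins: read the wrist's pose just before it. get_calibration takes no time and is no camera call.
- ctrl.close_job(): hands the job in; it is judged then, once.
The state is a dict: "t": time; "joint_positions": joint angles; "dq": joint speeds; "effort": joint torques, N m; "position": TCP position; "orientation": TCP orientation; "force": force on the tool from outside, world axes, zero at the start; "wrist_torque": the same for the moment, N m; "grip_width": finger opening in mm; "finger_force": force on a finger pad.
Only numpy, scipy, OpenCV 4.12 (cv2) and the standard library are available. Lean on these libraries where they do the work, as an engineer would, in place of code of your own. Each camera call takes 0.05 s, during which the arm holds its last target. There are 200 camera calls.

## Working session

There is one attempt and no reset: what is moved stays moved. The work goes in short steps, Python scripts to look and compute and a tool call to move; the robot and the scene stay as the last step left them, time stands still between calls to the robot, and variables do not carry over. Pictures are saved under pics/ and viewed, at most 10 in all, crops included, and the job is handed in when it is done.

Besides the shell and the picture viewer there is one more tool, called after "Emit:" in YAML: its name, and indented under it one key for each argument. jog_arm: Moves the arm, as the interface text tells. Its arguments: {"type":"object","properties":{"steps":{"type":"string"},"force":{"type":"number"}},"required":["steps"]}

```bash
ls; mkdir -p pics; python3 - <<'E'
from station import ctrl, optics
import cv2,json,numpy as np
s=ctrl.get_state();print({k:np.round(v,2).tolist() for k,v in s.items()})
for n in ["side","top","wrist"]:
    cv2.imwrite(f"pics/{n}0.png",optics.read_camera(n)[:,:,::-1])
    print(n,{k:np.round(v,3).tolist() for k,v in optics.get_calibration(n).items()})
a=cv2.imread("pics/top0.png")
E
```

```text
pics
{'t': 0.0, 'joint_positions': [58.95, 20.6, 86.6, -0.0, 72.91, -6.59], 'dq': [0.02, 0.09, -0.07, -0.04, -0.07, 0.01], 'effort': [0.0, -51.54, -27.07, 0.07, 0.03, -0.0], 'position': [248.05, 545.59, 221.84], 'orientation': [[-0.91, 0.41, -0.0], [0.41, 0.91, -0.0], [0.0, -0.0, -1.0]], 'force': [0.53, -0.53, -0.28], 'wrist_torque': [-0.01, 0.0, 0.03], 'finger_force': 0.0, 'grip_width': 88.06}
side {'fx': 601.324, 'fy': 601.324, 'cx': 326.416, 'cy': 231.915, 'R': [[0.737, -0.676, 0.011], [-0.52, -0.577, -0.63], [0.432, 0.459, -0.777]], 't': [-403.203, 370.365, 1143.218]}
top {'fx': 438.488, 'fy': 438.488, 'cx': 317.378, 'cy': 239.702, 'R': [[0.002, -1.0, 0.012], [-0.997, -0.003, -0.075], [0.075, -0.012, -0.997]], 't': [36.44, 566.809, 1062.519]}
wrist {'fx': 418.642, 'fy': 418.642, 'cx': 325.602, 'cy': 233.863, 'tool_from_camera': [[-0.001, -0.959, -0.285, 78.439], [1.0, -0.001, -0.0, 0.291], [-0.0, -0.285, 0.959, -162.293], [0.0, 0.0, 0.0, 1.0]]}
```

View pics/top0.png

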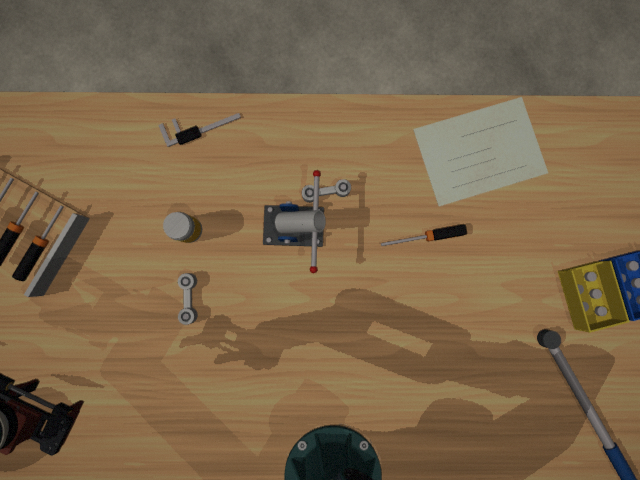

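View pics/side0.png

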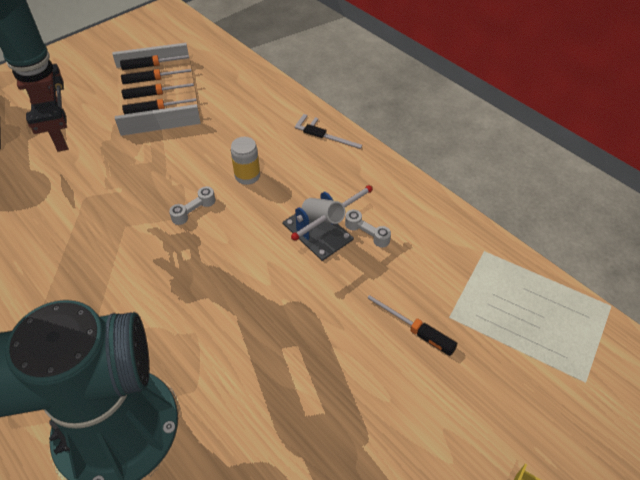

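```bash
cat > h.py <<'E'
from station import ctrl, optics
import cv2,numpy as np
def ray(n,p,pose=None):
    c=optics.get_calibration(n); d=np.array([(p[0]-c['cx'])/c['fx'],(p[1]-c['cy'])/c['fy'],1.])
    if n=='wrist':
        s=pose or ctrl.get_state(); R=np.array(s['orientation']); T=np.array(c['tool_from_camera'])
        return R@T[:3,3]+np.array(s['position']), R@T[:3,:3]@d
    R=np.array(c['R']); return -R.T@np.array(c['t']), R.T@d
def plane(n,p,z,pose=None):
    o,d=ray(n,p,pose); return o+d*(z-o[2])/d[2]
def tri(a,b):
    (o1,d1),(o2,d2)=a,b
    k=np.linalg.lstsq(np.c_[d1,-d2],o2-o1,rcond=None)[0]
    p,q=o1+k[0]*d1,o2+k[1]*d2; return (p+q)/2,np.linalg.norm(p-q)
def blobs(m,mn=10):
    n,l,st,ce=cv2.connectedComponentsWithStats(m.astype(np.uint8))
    return [(ce[i],st[i]) for i in range(1,n) if st[i][4]>=mn]
E
python3 - <<'E'
from h import *
np.set_printoptions(precision=1,suppress=True)
I={n:cv2.imread(f"pics/{n}0.png").astype(int) for n in("top","side")}
def red(a): return (a[...,2]>110)&(a[...,1]<50)&(a[...,0]<60)
bl={}
for n,(x0,y0,x1,y1) in dict(top=(290,150,340,290),side=(280,170,390,250)).items():
    bl[n]=[c+[x0,y0] for c,s in blobs(red(I[n])[y0:y1,x0:x1],8)]; print(n,np.array(bl[n]))
t=sorted(bl['top'],key=lambda c:c[1]); s=sorted(bl['side'],key=lambda c:c[1])
P=[]
for a,b in zip(t,s):
    p,e=tri(ray('top',a),ray('side',b)); P.append(p); print('ball',p,e)
# driver
for n,(x0,y0,x1,y1) in dict(top=(420,218,475,250),side=(405,310,470,365)).items():
    a=I[n][y0:y1,x0:x1]; v=a.max(2); m=((v<45)|((a[...,2]>150)&(a[...,0]<70)))
    b=max(blobs(m,20),key=lambda q:q[1][4]); print(n,'handle',b[0]+[x0,y0],b[1])
    ys,xs=np.nonzero(m); q=np.c_[xs+x0,ys+y0]
    w=np.array([plane(n,k,16)[:2] for k in q]); c=w.mean(0); u=np.linalg.svd(w-c)[2][0]; 
    pr=(w-c)@u; print(c,np.degrees(np.arctan2(u[1],u[0])),np.percentile(pr,[0,2,98,100]))
print('tip top',plane('top',(381,244),14),'side',plane('side',(369,298),14), 'butt',plane('top',(467,230),14))
z=cv2.resize(cv2.imread("pics/top0.png")[150:300,250:490],None,fx=3.3,fy=3.3,interpolation=cv2.INTER_CUBIC);cv2.imwrite("pics/top0z.png",z)
E
```

```text
top [[315.5 173.1]
 [312.1 269.1]]
side [[369.2 187.7]
 [294.3 235.7]]
ball [713.   41.8 121.1] 5.281179222027159
ball [494.9  49.4 121.3] 3.7805530906819755
top handle [449.4 231.8] [ 13   7  34  15 339]
[ 587.7 -291.5] 100.53492599736917 [-41.8 -39.9  39.7  46.6]
side handle [436.7 338.4] [ 13  14  38  31 509]
[ 590.  -285.8] -81.65438387562844 [-53.4 -50.3  45.   47.5]
tip top [ 557.  -120.9   14. ] side [ 557.5 -126.2   14. ] butt [ 592.6 -336.8   14. ]
```

View pics/top0z.png

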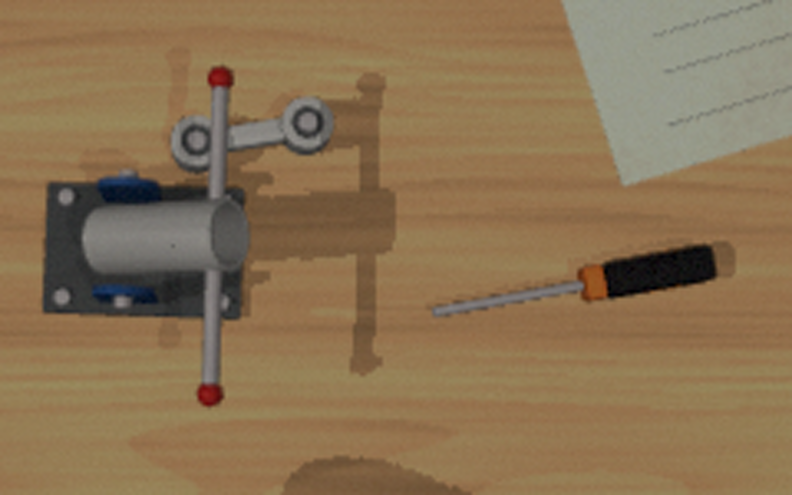

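Emit:
jog_arm:
  steps: "0 0 -10 0 0 8 1;0 0 -10 0 0 8 1;0 0 -10 0 0 8 1;0 0 -10 0 0 8 1;0 0 0 0 0 8 1"

```text
t: 0.65
position: [248.7, 546.7, 263.8]
orientation: [[-0.426, 0.905, 0.001], [0.905, 0.426, 0.002], [0.001, 0.002, -1.0]]
force: [-0.3, 0.4, 0.8]
grip_width: 87.7
finger_force: 0.0
```

Emit:
jog_arm:
  steps: "0 0 0 0 0 8 1;0 0 0 0 0 8 1;0 0 0 0 0 0 1"

```text
t: 0.95
position: [248.2, 545.9, 262.3]
orientation: [[-0.165, 0.986, -0.0], [0.986, 0.165, -0.001], [-0.001, -0.0, -1.0]]
force: [-0.5, 0.3, 0.4]
grip_width: 87.9
finger_force: 0.0
```

Emit:
jog_arm:
  steps: "-46 19 0 0 0 0 1;-46 19 0 0 0 0 1;-46 19 0 0 0 0 1;-46 19 0 0 0 0 1;-46 19 0 0 0 0 1"

```text
t: 1.45
position: [380.8, 333.4, 262.6]
orientation: [[-0.171, 0.985, 0.0], [0.985, 0.171, -0.0], [-0.0, 0.0, -1.0]]
force: [1.9, -0.1, 0.6]
grip_width: 87.8
finger_force: 0.0
```

Emit:
jog_arm:
  steps: "-46 19 0 0 0 0 1;-46 19 0 0 0 0 1;-46 19 0 0 0 0 1;-46 19 0 0 0 0 1;-46 19 0 0 0 0 1"

```text
t: 1.95
position: [512.7, 122.1, 262.7]
orientation: [[-0.17, 0.985, 0.0], [0.985, 0.17, 0.0], [0.0, 0.0, -1.0]]
force: [1.1, 0.3, 0.1]
grip_width: 87.8
finger_force: 0.0
```

Emit:
jog_arm:
  steps: "-46 19 0 0 0 0 1;-46 19 0 0 0 0 1;0 0 0 0 0 0 1;0 0 0 0 0 0 1"

```text
t: 2.35
position: [564.8, 38.7, 262.1]
orientation: [[-0.166, 0.986, -0.001], [0.986, 0.166, 0.0], [0.001, -0.001, -1.0]]
force: [0.4, -0.7, -0.8]
grip_width: 87.7
finger_force: 0.0
```

```bash
cat >> h.py <<'E'
import pickle
def snap(n,name):
    s=ctrl.get_state(); a=optics.read_camera(n); cv2.imwrite(f"pics/{name}.png",a[:,:,::-1]); pickle.dump(s,open(f"pics/{name}.pkl","wb"))
    return s,a[:,:,::-1].astype(int)
E
python3 -c "
from h import *
s,a=snap('wrist','w1');print(s['t'],s['position'])"
```

```text
2.35 [564.7650023   38.73526315 262.14269274]
```

Emit:
jog_arm:
  steps: "-45 0 0 0 0 0 1;-45 0 0 0 0 0 1;-45 0 0 0 0 0 1;0 0 0 0 0 0 1;0 0 0 0 0 0 1"

```text
t: 2.9
position: [586.5, -92.4, 262.5]
orientation: [[-0.167, 0.986, -0.001], [0.986, 0.167, 0.001], [0.001, -0.001, -1.0]]
force: [0.3, 1.0, -0.2]
grip_width: 88.0
finger_force: 0.0
```

```bash
python3 -c "
from h import *
s,a=snap('wrist','w2');print(s['t'],s['position'])
b=cv2.imread('pics/w1.png')
cv2.imwrite('pics/w12.png',cv2.resize(np.vstack([b,cv2.imread('pics/w2.png')]),(400,600),interpolation=cv2.INTER_AREA))
"
```

```text
2.9 [586.53317382 -92.40081998 262.51972974]
```

View pics/w12.png

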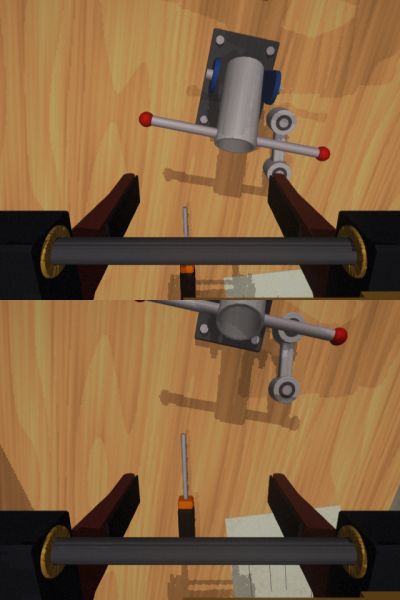

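```bash
python3 - <<'E'
from h import *
np.set_printoptions(precision=1,suppress=True)
S={n:pickle.load(open(f'pics/{n}.pkl','rb')) for n in('w1','w2')}
A={n:cv2.imread(f'pics/{n}.png').astype(int) for n in S}
B={}
for n,a in A.items():
    m=(a[...,2]>110)&(a[...,1]<60)&(a[...,0]<70); m[300:]=0
    B[n]=[(c,s) for c,s in blobs(m,40)]; print(n,[(c,s.tolist()) for c,s in B[n]])
def multi(rs):
    M=np.zeros((3,3));v=np.zeros(3)
    for o,d in rs:
        d=d/np.linalg.norm(d);P=np.eye(3)-np.outer(d,d);M+=P;v+=P@o
    x=np.linalg.solve(M,v); return x,[np.linalg.norm((np.eye(3)-np.outer(d,d)/(d@d))@(x-o)) for o,d in rs]
w1=sorted([c for c,s in B['w1']],key=lambda c:c[0]); w2=max([c for c,s in B['w2']],key=lambda c:c[0])
near=[ray('wrist',w1[0],S['w1']),ray('top',(312.1,269.1)),ray('side',(294.3,235.7))]
far=[ray('wrist',w1[1],S['w1']),ray('wrist',w2,S['w2']),ray('top',(315.5,173.1)),ray('side',(369.2,187.7))]
print('near',multi(near),'far',multi(far),multi(far[:2]))
for z in(108,115,121): print(z,plane('wrist',w1[0],z,S['w1']),plane('wrist',w1[1],z,S['w1']),plane('wrist',w2,z,S['w2']))
# driver axis in w2: print wood-contrast rows for blade & orange
a=A['w2']; m=(a[...,2]>150)&(a[...,1]>60)&(a[...,1]<120)&(a[...,0]<40); m[:200]=0
for c,s in blobs(m,60): print('orange',c,s.tolist(),plane('wrist',c,28,S['w2']))
cv2.imwrite('pics/c.png',np.hstack([cv2.resize(A['w1'].astype(np.uint8)[30:270,220:460],None,fx=1.6,fy=1.6),cv2.resize(A['w2'].astype(np.uint8)[200:390,250:370],None,fx=3,fy=3)[:384]]))
E
```

```text
w1 [(array([232.5, 188.9]), [222, 179, 22, 21, 339]), (array([518.5, 245.1]), [510, 235, 18, 22, 300])]
w2 [(array([544.8,  52.5]), [535, 44, 21, 18, 279])]
near (array([494.4,  49.6, 121.6]), [np.float64(1.0366681665567872), np.float64(1.3703726584449585), np.float64(2.3980247772995615)]) far (array([712.7,  43.2, 121.1]), [np.float64(0.20042127424142517), np.float64(2.690264060971365), np.float64(1.9384130409935223), np.float64(3.681021434256707)]) (array([709.2,  44.5, 127.5]), [np.float64(0.04147219016790764), np.float64(0.04147219016795095)])
108 [490.9  47.2 108. ] [719.6  39.8 108. ] [718.1  48.4 108. ]
115 [492.2  48.8 115. ] [715.9  41.5 115. ] [714.9  47.  115. ]
121 [493.4  50.1 121. ] [712.7  42.9 121. ] [712.1  45.8 121. ]
orange [296.2 327.4] [285, 321, 23, 13, 266] [ 579.1 -237.9   28. ]
```

View pics/c.png

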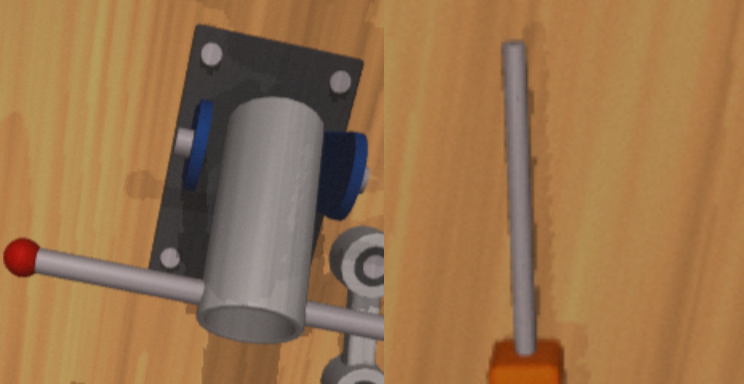

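```bash
python3 - <<'E'
from h import *
np.set_printoptions(precision=1,suppress=True)
S={n:pickle.load(open(f'pics/{n}.pkl','rb')) for n in('w1','w2')}
f=lambda x,y:(x/1.6+220,y/1.6+30)
for n,p,z in [('bolt',(211,54),12),('bolt',(340,82),12),('bolt',(170,258),12),('platecorner',(197,26),10),('platecorner',(361,61),10),('pinL',(182,141),75),('pinR',(365,180),75)]:
    print(n,plane('wrist',f(*p),z,S['w1']))
k=3.3
for n,p,z in [('bolt',(66,196),12),('bolt',(62,297),12),('bolt',(224,303),12),('pc',(48,184),10),('pc',(44,313),10),('pc',(243,318),10),('pinfar',(127,175),75),('pinnear',(122,301),75)]:
    print('top',n,plane('top',(p[0]/k+250,p[1]/k+150),z))
t=plane('wrist',(293.3,214),14,S['w2']);b=plane('wrist',(297.7,316.7),14,S['w2']);print('tip',t,'base',b,np.linalg.norm(t-b))
E
```

```text
bolt [568.5 160.1  12. ]
bolt [645.  157.6  12. ]
bolt [564.9  39.4  12. ]
platecorner [558.  173.6  10. ]
platecorner [654.7 170.9  10. ]
pinL [559.  110.9  75. ]
pinR [654.5 107.4  75. ]
top bolt [643.2 156.2  12. ]
top bolt [566.4 158.5  12. ]
top bolt [562.1  36.3  12. ]
top pc [652.6 170.2  10. ]
top pc [554.4 172.1  10. ]
top pc [550.9  21.9  10. ]
top pinfar [649.3 106.7  75. ]
top pinnear [558.9 109.7  75. ]
tip [ 557.8 -119.7   14. ] base [ 579.  -232.6   14. ] 114.83071584585716
```

Emit:
jog_arm:
  steps: "-45 -7 30 0 0 -0.8 1;-45 -7 30 0 0 0 1;-45 -7 30 0 0 0 1;-45 -7 30 0 0 0 1;-18 -2 30 0 0 0 1"

```text
t: 3.45
position: [593.0, -279.6, 122.3]
orientation: [[-0.181, 0.983, 0.002], [0.983, 0.181, -0.002], [-0.002, 0.001, -1.0]]
force: [0.8, -0.1, 0.9]
grip_width: 88.1
finger_force: 0.0
```

Emit:
jog_arm:
  steps: "0 0 30 0 0 0 1;0 0 30 0 0 0 1;0 0 25 0 0 0 1;0 0 0 0 0 0 1"

```text
t: 3.85
position: [589.8, -274.4, 34.3]
orientation: [[-0.182, 0.983, -0.006], [0.983, 0.182, 0.004], [0.005, -0.005, -1.0]]
force: [-1.6, -0.1, -1.2]
grip_width: 87.6
finger_force: 0.0
```

Emit:
jog_arm:
  steps: "-9 -1 8 0 0 0 1;-8 -2 8 0 0 0 1;0 0 8 0 0 0 1;0 0 0 0 0 0 1;0 0 0 0 0 0 1"

```text
t: 4.35
position: [592.2, -295.9, 13.8]
orientation: [[-0.179, 0.984, -0.0], [0.984, 0.179, 0.0], [0.0, -0.0, -1.0]]
force: [-0.9, -0.9, 0.4]
grip_width: 87.9
finger_force: 0.0
```

Emit:
jog_arm:
  steps: "0 -2 5 0 0 0 1;0 0 4 0 0 0 1;0 0 0 0 0 0 1;0 0 0 0 0 0 -1;0 0 0 0 0 0 -1"
  force: 30

```text
t: 4.85
position: [590.4, -296.2, 4.7]
orientation: [[-0.18, 0.984, 0.0], [0.984, 0.18, -0.0], [-0.0, 0.0, -1.0]]
force: [-0.4, -0.0, 0.2]
grip_width: 75.8
finger_force: 0.0
```

Emit:
jog_arm:
  steps: "0 0 0 0 0 0 -1;0 0 0 0 0 0 -1;0 0 0 0 0 0 -1;0 0 0 0 0 0 -1;0 0 0 0 0 0 -1"

```text
t: 5.35
position: [590.4, -296.2, 4.7]
orientation: [[-0.18, 0.984, -0.0], [0.984, 0.18, -0.0], [-0.0, -0.0, -1.0]]
force: [0.1, -0.7, -0.0]
grip_width: 35.3
finger_force: 0.0
```

Emit:
jog_arm:
  steps: "0 0 0 0 0 0 -1;0 0 0 0 0 0 -1;0 0 0 0 0 0 -1"

```text
t: 5.65
position: [590.3, -296.2, 4.7]
orientation: [[-0.18, 0.984, -0.0], [0.984, 0.18, -0.0], [-0.0, -0.0, -1.0]]
force: [-0.0, 0.0, -0.4]
grip_width: 27.9
finger_force: 30.0
```

Emit:
jog_arm:
  steps: "0 0 -30 0 0 0 -1;0 0 -40 0 0 0 -1;0 0 -40 0 0 0 -1;0 0 -40 0 0 0 -1;0 0 -40 0 0 0 -1"

```text
t: 6.15
position: [589.9, -295.9, 196.0]
orientation: [[-0.18, 0.984, -0.001], [0.984, 0.18, 0.0], [0.0, -0.001, -1.0]]
force: [0.3, -0.1, -2.0]
grip_width: 27.7
finger_force: 30.0
```

Emit:
jog_arm:
  steps: "0 0 -20 0 0 6 -1;0 0 -20 0 0 6 -1;0 0 0 0 -8 0 -1;0 0 0 0 -8 0 -1;0 0 0 0 -8 0 -1"

```text
t: 6.65
position: [590.8, -296.7, 236.1]
orientation: [[0.028, 1.0, -0.009], [0.911, -0.029, -0.412], [-0.412, 0.003, -0.911]]
force: [-1.2, 0.8, -2.4]
grip_width: 27.7
finger_force: 30.0
```

Emit:
jog_arm:
  steps: "0 0 0 0 -8 0 -1;0 0 0 0 -1 0 -1;0 0 0 0 0 0 -1;0 0 0 0 0 0 -1"

```text
t: 7.05
position: [590.6, -296.8, 234.9]
orientation: [[0.025, 1.0, -0.016], [0.839, -0.03, -0.543], [-0.543, 0.0, -0.84]]
force: [-0.2, -0.0, -1.3]
grip_width: 27.7
finger_force: 30.0
```

```bash
python3 - <<'E'
from h import *
np.set_printoptions(precision=3,suppress=True)
s,a=snap('wrist','w3'); snap('top','t3'); snap('side','s3')
print(s['t'],s['position'],s['orientation'])
c=optics.get_calibration('wrist');T=np.linalg.inv(np.array(c['tool_from_camera']))
def pix(p): q=T@np.r_[p,1]; return c['fx']*q[0]/q[2]+c['cx'],c['fy']*q[1]/q[2]+c['cy']
for x in(179,64): print('pred',pix([x,0,-9.3]))
def wpix(n,p):
    k=optics.get_calibration(n);q=np.array(k['R'])@p+k['t'];return k['fx']*q[0]/q[2]+k['cx'],k['fy']*q[1]/q[2]+k['cy']
R=np.array(s['orientation']);tp=R@[179,0,-9.3]+s['position'];print('tip world',tp)
P=[]
for n in('top','side'):
    u,v=map(int,wpix(n,tp)); print(n,u,v)
    P.append(cv2.resize(cv2.imread(f'pics/{n[0]}3.png')[v-32:v+33,u-20:u+45],(260,260),interpolation=cv2.INTER_CUBIC))
w=cv2.imread('pics/w3.png')[60:320,190:450]
cv2.imwrite('pics/d.png',np.hstack([w]+P))
E
```

```text
7.05 [ 590.634 -296.845  234.932] [[ 0.025  1.    -0.016]
 [ 0.839 -0.03  -0.543]
 [-0.543  0.    -0.84 ]]
pred (np.float64(326.1176402383245), np.float64(-262.26273579325823))
pred (np.float64(326.2852239735254), np.float64(151.121606900103))
tip world [ 595.278 -141.537  145.572]
top 399 222
side 391 256
```

View pics/d.png

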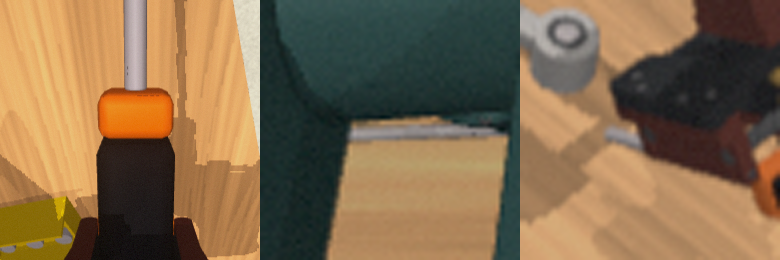

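Emit:
jog_arm:
  steps: "27 0.7 -19 0 0 0 -1;27 0.7 -19 0 0 0 -1;27 0.7 -19 0 0 0 -1;27 0.7 -19 0 0 0 -1;0 0 0 0 0 0 -1"

```text
t: 7.7
position: [598.0, -161.9, 239.9]
orientation: [[0.024, 1.0, -0.014], [0.84, -0.027, -0.542], [-0.543, 0.001, -0.84]]
force: [0.2, -0.5, -1.7]
grip_width: 27.9
finger_force: 30.0
```

Emit:
jog_arm:
  steps: "0 0 0 0 0 0 -1"

```text
t: 7.8
position: [597.5, -164.7, 240.1]
orientation: [[0.024, 1.0, -0.015], [0.838, -0.029, -0.544], [-0.544, 0.001, -0.839]]
force: [-0.6, -0.3, -1.5]
grip_width: 28.0
finger_force: 30.0
```

```bash
python3 - <<'E'
from h import *
np.set_printoptions(precision=3,suppress=True)
s,a=snap('side','s4'); snap('top','t4'); print(s['t'],s['position'],s['force'])
R=np.array(s['orientation']);tp=R@[179,0,-9.3]+s['position'];print('tip world',tp)
print(plane('wrist',(251/1.6+220,324/1.6+30),128.5,pickle.load(open('pics/w1.pkl','rb'))))
def wpix(n,p):
    k=optics.get_calibration(n);q=np.array(k['R'])@p+k['t'];return np.array([k['fx']*q[0]/q[2]+k['cx'],k['fy']*q[1]/q[2]+k['cy']])
F=np.array([605.8,120.8,66.1]);M=np.array([603.4,36.3,128.5])
print(wpix('side',tp),wpix('side',M),wpix('top',tp),wpix('top',M))
im=[cv2.resize(cv2.imread(f'pics/{n}4.png')[y:y+100,x:x+100],(400,400),interpolation=cv2.INTER_CUBIC) for n,x,y in(('s',290,160),('t',270,170))]
cv2.imwrite('pics/e.png',np.hstack(im))
E
```

```text
7.8 [ 597.503 -164.702  240.06 ] [-0.588 -0.328 -1.482]
tip world [602.012  -9.562 150.401]
[602.894  36.633 128.5  ]
[349.22  216.983] [334.803 211.322] [339.752 219.201] [318.613 219.713]
```

View pics/e.png

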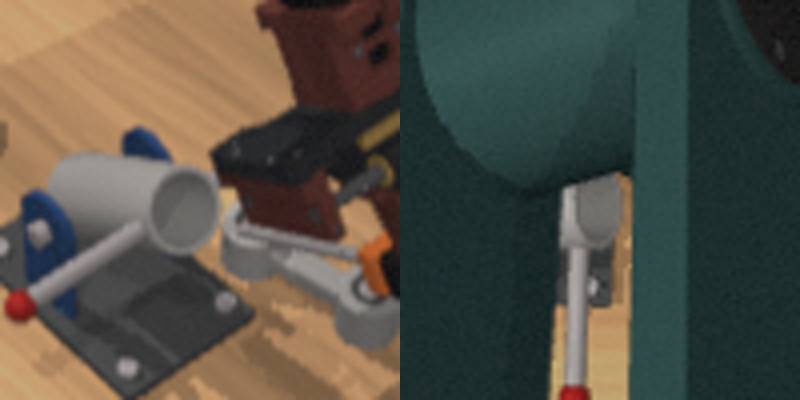

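Emit:
jog_arm:
  steps: "20 0 0 0 0 0 -1;20 0 0 0 0 0 -1;15 0 0 0 0 0 -1;10 0 0 0 0 0 -1;5 0 0 0 0 0 -1"

```text
t: 8.4
position: [598.6, -105.6, 200.9]
orientation: [[0.024, 1.0, -0.016], [0.838, -0.029, -0.545], [-0.545, -0.001, -0.839]]
force: [0.2, -0.2, -1.2]
grip_width: 27.9
finger_force: 30.0
```

Emit:
jog_arm:
  steps: "15 0 0 0 0 0 -1;15 0 0 0 0 0 -1;15 0 0 0 0 0 -1;10 0 0 0 0 0 -1;5 0 0 0 0 0 -1"

```text
t: 8.9
position: [599.9, -54.1, 167.8]
orientation: [[0.023, 1.0, -0.016], [0.838, -0.028, -0.545], [-0.545, -0.001, -0.839]]
force: [0.0, 0.2, -1.2]
grip_width: 27.7
finger_force: 30.0
```

Emit:
jog_arm:
  steps: "8 0 0 0 0 0 -1;6 0 0 0 0 0 -1;3 0 0 0 0 0 -1;2 0 0 0 0 0 -1;0 0 0 0 0 0 -1"

```text
t: 9.4
position: [600.6, -39.4, 158.4]
orientation: [[0.024, 1.0, -0.016], [0.838, -0.029, -0.545], [-0.545, 0.0, -0.839]]
force: [0.0, 0.4, 0.0]
grip_width: 27.5
finger_force: 30.0
```

Emit:
jog_arm:
  steps: "1 0 0 0 0 0 -1;1 0 0 0 0 0 -1;0 0 0 0 0 0 -1"

```text
t: 9.7
position: [600.6, -37.8, 157.4]
orientation: [[0.024, 1.0, -0.016], [0.838, -0.029, -0.544], [-0.545, 0.0, -0.839]]
force: [-1.1, -0.8, -1.2]
grip_width: 28.0
finger_force: 30.0
```

Emit:
jog_arm:
  steps: "0 0 6 0 2.6 0 -1;0 0 6 0 2.7 0 -1;0 0 6 0 2.7 0 -1;0 0 0 0 0 0 -1;0 0 0 0 0 0 -1"

```text
t: 10.2
position: [600.2, -47.3, 142.0]
orientation: [[0.027, 1.0, -0.013], [0.905, -0.03, -0.423], [-0.424, 0.0, -0.906]]
force: [-0.0, -0.1, -1.5]
grip_width: 27.8
finger_force: 30.0
```

Emit:
jog_arm:
  steps: "0 0 0 0 0 0 -0.25;0 0 0 0 0 0 0;0 0 0 0 0 0 0;0 0 0 0 0 0 0;0 0 0 0 0 0 0.2"

```text
t: 10.7
position: [600.4, -46.7, 141.8]
orientation: [[0.026, 1.0, -0.012], [0.906, -0.028, -0.423], [-0.423, -0.0, -0.906]]
force: [-0.0, 0.3, -0.8]
grip_width: 48.5
finger_force: 0.0
```

```bash
python3 - <<'E'
from h import *
s,a=snap('side','s5'); print(s['t'],s['grip_width'],s['position'])
w=snap('wrist','w5')[1]
cv2.imwrite('pics/f.png',np.hstack([cv2.resize(cv2.imread('pics/s5.png')[150:280,280:410],(400,400),interpolation=cv2.INTER_CUBIC),cv2.resize(cv2.imread('pics/w5.png')[:, 80:560],(400,400))]))
E
```

```text
10.7 48.48859450608729 [600.39525023 -46.65489287 141.81827571]
```

View pics/f.png

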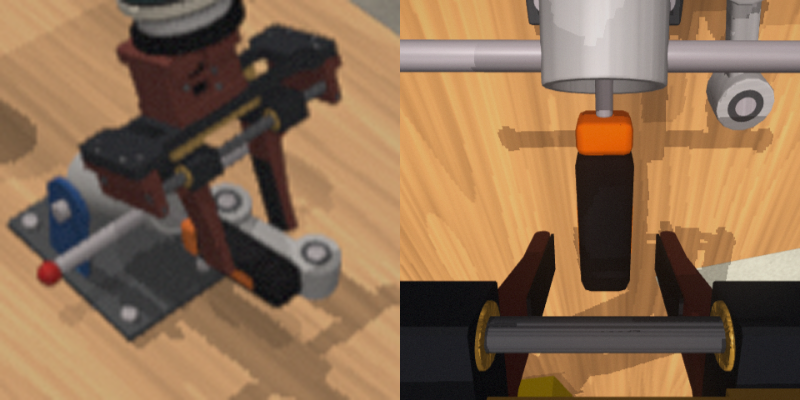

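Emit:
jog_arm:
  steps: "0 0 0 0 0 0 0.8;-12 0 -16 0 0 0 0.8;-24 0 -33 0 0 0 0.8;-24 0 -33 0 0 0 0.8;-24 0 -33 0 0 0 0.8"

```text
t: 11.3
position: [599.2, -74.6, 282.8]
orientation: [[0.026, 1.0, -0.013], [0.906, -0.029, -0.422], [-0.423, -0.001, -0.906]]
force: [0.3, 0.2, 0.4]
grip_width: 78.9
finger_force: 0.0
```

Emit:
jog_arm:
  steps: "-24 0 -33 0 0 0 -1;0 0 0 0 8.3 0 -1;0 0 0 0 8.3 0 -1;0 0 0 0 8.3 0 -1;0 0 0 0 0 0 -1"

```text
t: 11.8
position: [599.6, -86.2, 322.4]
orientation: [[0.035, 0.999, 0.002], [0.999, -0.035, -0.0], [-0.0, 0.002, -1.0]]
force: [0.0, -0.2, 0.5]
grip_width: 42.6
finger_force: 0.0
```

```bash
python3 - <<'E'
from h import *
np.set_printoptions(precision=3,suppress=True)
s,a=snap('wrist','w6'); side=snap('side','s6')[1]; print(s['t'],s['position'],s['orientation'])
m=(a[...,2]>110)&(a[...,1]<60)&(a[...,0]<70); b=[c for c,q in blobs(m,40)]; print(b)
ms=(side[...,2]>110)&(side[...,1]<50)&(side[...,0]<60); ms[:, :270]=0; ms[:150]=0; ms[260:]=0; ms[:,400:]=0
bs=[c for c,q in blobs(ms,8)];print(bs)
for c in b:
    for d in bs: print(tri(ray('wrist',c,s),ray('side',d)))
cv2.imwrite('pics/g.png',np.hstack([cv2.resize(cv2.imread('pics/s6.png')[150:280,280:410],(400,400),interpolation=cv2.INTER_CUBIC),cv2.resize(cv2.imread('pics/w6.png')[:, 80:560],(400,400))]))
E
```

```text
11.8 [599.59  -86.154 322.407] [[ 0.035  0.999  0.002]
 [ 0.999 -0.035 -0.   ]
 [-0.     0.002 -1.   ]]
[array([458.795,  40.136]), array([187.76 ,  42.093])]
[array([369.467, 189.2  ]), array([295.414, 237.862])]
(array([713.595,  40.743, 116.829]), np.float64(4.4534586499494875))
(array([648.929,  89.492,   9.516]), np.float64(195.77737472266128))
(array([571.752, -24.803, 302.993]), np.float64(97.86874129574394))
(array([495.019,  46.328, 118.152]), np.float64(4.4257859402493525))
```

View pics/g.png

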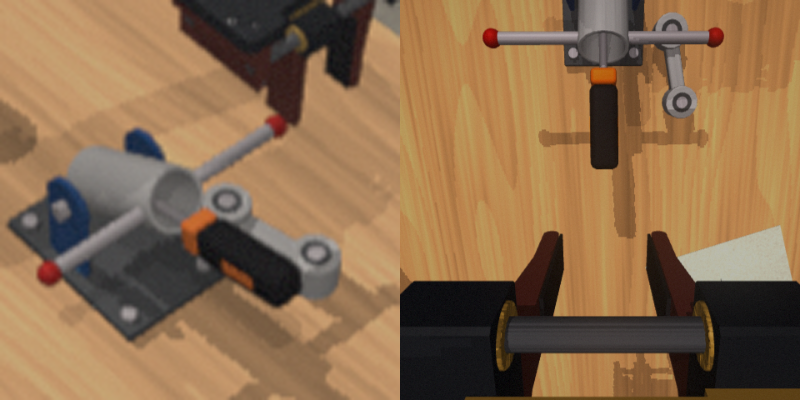

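Emit:
jog_arm:
  steps: "0 0 0 0 0 -8.2 -1;0 0 0 0 0 -8.2 -1;0 0 0 0 0 -8.2 -1;0 0 0 0 0 -8.2 -1;0 0 0 0 0 -8.2 -1"
  force: 30

```text
t: 12.4
position: [598.9, -80.2, 320.9]
orientation: [[-0.641, 0.768, -0.002], [0.768, 0.641, -0.004], [-0.002, -0.004, -1.0]]
force: [-0.2, 0.2, -0.4]
grip_width: 0.5
finger_force: 0.0
```

Emit:
jog_arm:
  steps: "0 0 0 0 0 -8.2 -1;0 0 0 0 0 -8.2 -1;0 0 0 0 0 -8.2 -1;0 0 0 0 0 -8.2 -1;0 0 0 0 0 -8.2 -1"

```text
t: 12.9
position: [598.9, -80.2, 320.9]
orientation: [[-0.987, 0.159, -0.002], [0.159, 0.987, -0.004], [0.001, -0.004, -1.0]]
force: [0.5, 0.4, 0.2]
grip_width: 0.3
finger_force: 0.0
```

Emit:
jog_arm:
  steps: "0 0 0 0 0 -8.2 -1;0 0 0 0 -7.5 0 -1;0 0 0 0 -7.5 0 -1;0 0 0 0 0 0 -1;0 0 0 0 0 0 -1"

```text
t: 13.4
position: [598.6, -80.8, 321.7]
orientation: [[-0.966, 0.024, 0.256], [0.022, 1.0, -0.009], [-0.256, -0.003, -0.967]]
force: [0.7, 0.3, 0.2]
grip_width: 0.2
finger_force: 0.0
```

Emit:
jog_arm:
  steps: "30 28 12.5 0 0 0 -1;30 28 12.5 0 0 0 -1;30 28 12.5 0 0 0 -1;0 0 0 0 0 0 -1;0 0 0 0 0 0 -1"

```text
t: 13.9
position: [526.1, 4.4, 262.7]
orientation: [[-0.966, 0.023, 0.259], [0.021, 1.0, -0.009], [-0.259, -0.003, -0.966]]
force: [-0.2, 0.0, 0.7]
grip_width: 0.5
finger_force: 0.0
```

Emit:
jog_arm:
  steps: "9 0 34 0 0 0 -1;9 0 34 0 0 0 -1;9 0 34 0 0 0 -1;0 0 0 0 0 0 -1;0 0 0 0 0 0 -1"

```text
t: 14.4
position: [526.9, 2.8, 157.2]
orientation: [[-0.966, 0.026, 0.259], [0.024, 1.0, -0.009], [-0.259, -0.002, -0.966]]
force: [1.3, 0.5, 0.0]
grip_width: 0.3
finger_force: 0.0
```

Emit:
jog_arm:
  steps: "10 0 30 0 0 0 -1;10 0 30 0 0 0 -1;0 0 0 0 0 0 -1;0 6 0 0 0 0 -1;0 6 0 0 0 0 -1"

```text
t: 14.9
position: [523.6, 15.4, 95.7]
orientation: [[-0.964, 0.026, 0.263], [0.024, 1.0, -0.009], [-0.263, -0.002, -0.965]]
force: [0.1, 0.1, 1.1]
grip_width: -0.1
finger_force: 0.0
```

Emit:
jog_arm:
  steps: "0 4 0 0 0 0 -1;0 3 0 0 0 0 -1;0 3 0 0 0 0 -1;0 3 0 0 0 0 -1;0 0 0 0 0 0 -1"

```text
t: 15.4
position: [521.4, 28.8, 93.3]
orientation: [[-0.966, 0.025, 0.259], [0.024, 1.0, -0.008], [-0.259, -0.002, -0.966]]
force: [0.2, 0.2, -0.1]
grip_width: 0.6
finger_force: 0.0
```

Emit:
jog_arm:
  steps: "0 3 0 0 0 0 -1;0 3 0 0 0 0 -1;0 0 0 0 0 0 -1"

```text
t: 15.7
position: [521.4, 30.1, 93.9]
orientation: [[-0.966, 0.023, 0.259], [0.02, 1.0, -0.015], [-0.259, -0.009, -0.966]]
force: [-8.8, -31.0, 12.2]
grip_width: 0.6
finger_force: 16.2
```

Emit:
jog_arm:
  steps: "0 2 -3 0 0 0 -1;0 1 -2 0 0 0 -1;0 0 0 0 0 0 -1"

```text
t: 16.0
position: [521.6, 33.5, 99.5]
orientation: [[-0.965, 0.024, 0.261], [0.022, 1.0, -0.014], [-0.261, -0.008, -0.965]]
force: [-7.0, -26.6, 14.4]
grip_width: 0.3
finger_force: 13.5
```

Emit:
jog_arm:
  steps: "-0.8 3 -3 0 0 0 -1;-0.8 3 -3 0 0 0 -1;-0.8 3 -3 0 0 0 -1;-0.6 3 -2 0 0 0 -1;-0.6 3 -2 0 0 0 -1"

```text
t: 16.5
position: [522.1, 46.6, 114.2]
orientation: [[-0.965, 0.023, 0.262], [0.02, 1.0, -0.017], [-0.262, -0.011, -0.965]]
force: [-16.2, -40.6, 35.0]
grip_width: 0.4
finger_force: 21.1
```

Emit:
jog_arm:
  steps: "-0.6 3 -2 0 0 0 -1;-0.6 3 -2 0 0 0 -1;-0.6 3 -2 0 0 0 -1;-0.4 3 -1.5 0 0 0 -1;-0.4 3 -1.5 0 0 0 -1"

```text
t: 17.0
position: [523.5, 65.4, 122.8]
orientation: [[-0.964, 0.025, 0.263], [0.023, 1.0, -0.011], [-0.263, -0.005, -0.965]]
force: [-2.2, -9.8, 9.5]
grip_width: 0.4
finger_force: 6.0
```

```bash
cat > ball.py <<'E'
from h import *
import sys
np.set_printoptions(precision=1,suppress=True)
s,side=snap('side',sys.argv[1]); a=snap('wrist',sys.argv[1]+'w')[1]; print(s['t'],s['position'],s['force'])
ms=(side[...,2]>110)&(side[...,1]<50)&(side[...,0]<60); ms[:, :250]=0; ms[:120]=0; ms[260:]=0; ms[:,410:]=0
m=(a[...,2]>110)&(a[...,1]<60)&(a[...,0]<70)
W=[(c,q[4]) for c,q in blobs(m,40)]; print('side',[(c,q[4]) for c,q in blobs(ms,6)],'wrist',W)
for c,q in blobs(ms,6):
    for w,_ in W: print(tri(ray('side',c),ray('wrist',w,s)))
    # intersect side ray with x-plane of far / near ball
    o,d=ray('side',c)
    for x in(713,495): print(x,o+d*(x-o[0])/d[0])
E
python3 ball.py b1
```

```text
17.0 [523.5  65.4 122.8] [-2.2 -9.8  9.5]
side [(array([360.1, 171.9]), np.int32(14))] wrist [(array([373. , 293.6]), np.int32(260))]
(array([715.1, 116.2,  14.2]), np.float64(161.49239318504632))
713 [713.   70.4 151.6]
495 [ 495.  -128.4  447.8]
```

Emit:
jog_arm:
  steps: "-0.4 3 -1.5 0 0 0 -1;-0.4 3 -1.5 0 0 0 -1;-0.2 3 -1 0 0 0 -1;-0.2 3 -1 0 0 0 -1;-0.2 3 -0.5 0 0 0 -1"

```text
t: 17.6
position: [523.7, 81.5, 127.8]
orientation: [[-0.965, 0.025, 0.262], [0.024, 1.0, -0.01], [-0.263, -0.003, -0.965]]
force: [-0.3, -6.4, 6.7]
grip_width: 0.5
finger_force: 3.4
```

```bash
python3 ball.py b2
```

```text
17.6 [523.7  81.5 127.8] [-0.3 -6.4  6.7]
side [(array([355.4, 166.5]), np.int32(15))] wrist [(array([373.8, 294.3]), np.int32(286))]
(array([713.9, 132.5,  21.8]), np.float64(161.3182779970435))
713 [713.  86. 157.]
495 [ 495.  -117.6  451.5]
```

Emit:
jog_arm:
  steps: "0 3 -0.5 0 0 0 -1;0 3 -0.5 0 0 0 -1;0 3 0 0 0 0 -1;0 2 0 0 0 0 -1;0 2 0 0 0 0 -1"

```text
t: 18.2
position: [522.3, 95.4, 127.7]
orientation: [[-0.965, 0.025, 0.26], [0.024, 1.0, -0.009], [-0.26, -0.002, -0.966]]
force: [2.7, -3.2, 3.6]
grip_width: 0.3
finger_force: 2.2
```

Emit:
jog_arm:
  steps: "0 1.5 0 0 0 0 -1;0 1.5 0 0 0 0 -1;0 1.5 0 0 0 0 -1"

```text
t: 18.5
position: [522.3, 96.2, 127.7]
orientation: [[-0.966, 0.023, 0.259], [0.02, 1.0, -0.015], [-0.259, -0.009, -0.966]]
force: [2.4, -34.5, 8.2]
grip_width: 0.5
finger_force: 17.6
```

Emit:
jog_arm:
  steps: "0 0 0 0 0 0 -1;0 0 0 0 0 0 -1"

```text
t: 18.7
position: [522.3, 96.1, 127.7]
orientation: [[-0.966, 0.024, 0.259], [0.021, 1.0, -0.014], [-0.259, -0.009, -0.966]]
force: [1.5, -26.4, 7.2]
grip_width: 0.3
finger_force: 14.2
```

Emit:
jog_arm:
  steps: "0 -5 0 0 0 0 -1;0 -10 0 0 0 0 -1;0 -15 0 0 0 0 -1;0 -20 0 0 0 0 -1;0 -20 0 0 0 0 -1"

```text
t: 19.2
position: [518.6, 30.3, 126.6]
orientation: [[-0.966, 0.025, 0.256], [0.024, 1.0, -0.007], [-0.256, -0.001, -0.967]]
force: [0.2, -0.2, -0.5]
grip_width: 0.5
finger_force: 0.0
```

Emit:
jog_arm:
  steps: "30 -10 -20 0 0 0 -1;40 -10 -20 0 0 0 -1;40 -10 -20 0 0 0 -1;40 -10 -20 0 0 0 -1;0 0 0 0 0 0 -1"

```text
t: 19.7
position: [346.1, -4.0, 164.5]
orientation: [[-0.967, 0.027, 0.253], [0.026, 1.0, -0.006], [-0.253, 0.001, -0.967]]
force: [-0.2, 0.9, -0.5]
grip_width: 0.2
finger_force: 0.0
```

```bash
python3 ball.py b3; python3 -c "
from h import *
snap('top','b3t')
cv2.imwrite('pics/z.png',np.hstack([cv2.resize(cv2.imread('pics/b3.png')[130:270,270:410],(400,400),interpolation=cv2.INTER_CUBIC),cv2.resize(cv2.imread('pics/b3t.png')[150:290,240:380],(400,400),interpolation=cv2.INTER_CUBIC)]))"
```

```text
19.7 [346.1  -4.  164.5] [-0.2  0.9 -0.5]
side [(array([351.3, 162.8]), np.int32(13)), (array([275.5, 209.1]), np.int32(28))] wrist [(array([524.5, 470.5]), np.int32(289))]
(array([887.2, 277.9, -70.1]), np.float64(27.514931588373965))
713 [713.   99.5 158.8]
495 [ 495.  -108.2  452.8]
(array([500.4, 116.5, 149.9]), np.float64(5.845258074812793))
713 [ 713.   407.9 -263.5]
495 [495.  106.5 159. ]
```

View pics/z.png

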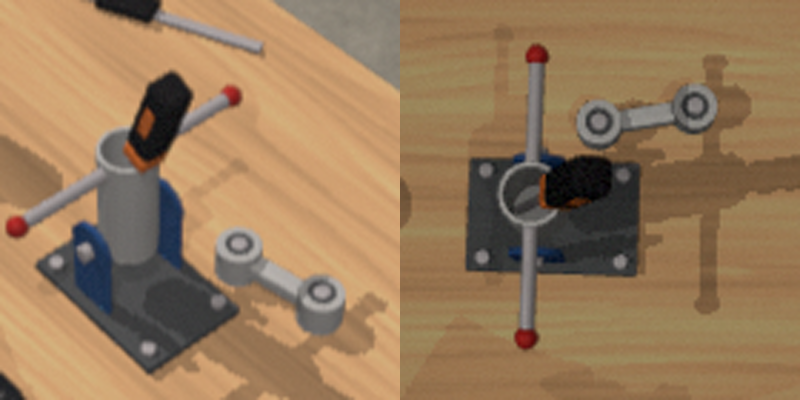

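```bash
python3 -c "
from station import ctrl
print(ctrl.close_job())"
```

```text
the job is handed in; nothing more can be done
None
```

The screwdriver is standing handle up in the cup, leaning on its rim, and the cup is upright against its stop; I handed the job in at about 20 s, without having deliberately touched the links or the can (only the link beside the cup was checked afterwards).

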